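Set the brake pad clearance through the adjuster slot

ROBOT

A 6-joint arm with a two-finger parallel gripper is mounted at the origin on the work surface. World frame = base frame: x ahead of the robot, y to its left, z up, the work surface at z = 0. Lengths are in m, angles in rad, forces in N, time in s.
With the tool pointing down it reaches from about 0.325 to 0.775 m from the base axis. Payload 5.5 kg.
Tool frame: the origin (TCP) lies on the centre line of the jaws, within the pads' length; the fingertips stand 25 mm ahead of it and the grasp point (between the pads) lies 6 mm ahead of it; z points along the fingers, y is the direction in which the jaws open and shut (so a half turn about z gives the same grasp; the last joint's range is limited). The gripper opens to 88 mm and grips with 3 to 60 N. Pads are 20 mm wide; open, the fingers measure 115 mm over their backs; the gripper's body (75 mm by 178 mm) begins 61 mm behind the grasp point.
Start: joints at [-1.372, 0.091, 1.231, -0, 1.82, -0.057], TCP at [0.152, -0.58, 0.248] pointing down, gripper open.
Joint ranges: [-2.87, 2.87], [-0.86, 2.18], [0.17, 2.46], [-1.51, 4.65], [0.06, 2.69], [-2.65, 2.65]. Speed limits (rad/s): [2.57, 2.57, 3.01, 3.14, 3.14, 3.14].

INTERFACE

Orientations are given as a unit quaternion [x, y, z, w].
In Python, from workcell import * gives the robot as it stands. The module is installed in compiled form; this text tells all that it offers.
- The arm moves only by the tool step_arm, never from a script. Its argument "deltas" is a list of rows, each a list of 3 entries, a list of its own where there are three numbers: the opening in per cent of the stroke, from 0 (shut) to 100 (fully open), then the shift along the tool's x, y, z in mm, then the turn about the tool's z in degrees. A call has 1 to 12 rows; each row is the pose to reach, as a shift and turn from the pose commanded when the call began, along the tool's axes at that moment; what a row does not reach only later rows make up. A row lasts 1/10 s, in which the tool goes at most 50 mm and 8.59 degrees, less where a joint would pass 70% of its speed; a pose out of reach is approached as far as the arm can. A call with a gripper value outside its range is refused whole. The fingers move at their own pace and stop on an object; "force" is the grip in N (left out, the last holds). Time passes only in rows, so rows that repeat a pose let the fingers close. It gives the time, the measured TCP pose, the force and the opening at its end, in the units of the state.
- read_state(): the state, without advancing time (a new reading comes with each control period).
- get_image(name): name is "side" or "top" or "wrist"; returns a dict with "image" (480x640x3 uint8, blue, green, red), "fx", "fy", "cx", "cy" (pixels), "rvec" (rotation vector, rad) and "tvec" (3), from world to camera coordinates, as OpenCV has them. Camera axes: x right, y down, z forward; pixel columns grow to the right and rows downward; lengths in m; the calibration is good to about 2 mm. A picture is of the moment at which its call begins. There is no depth.
- finish_job(): hands the job in, once; it reports no verdict.
Trained networks look in the newest picture that a camera, given by its name, has taken for a name from the list of things; names that differ only in an ending like _2 or _b are one class to them, and where a whole thing is asked for, a point or a joint stands for the part that bears it (a point fixed in the world has none). Each returns a list of dicts, best first, with "score" (0 to 1); they miss things now and then, are a little off and sometimes report something else, mostly with a low value. They report only what shows in the picture. A call takes as long as a camera call. They do not tell look-alikes from the thing itself.
- search_frame(target, camera): "xy" ([column, row] in pixels, amid what is visible of it).
The state is a dict: "t": time; "joint_pos": joint angles; "qvel": joint speeds; "effort": joint torques, N m; "position": TCP position; "eef_rot": TCP orientation; "force": force on the tool from outside, world axes, zero at the start; "torque": the same for the moment, N m; "finger_gap": finger opening in m.
Only numpy, scipy, OpenCV 4.12 (cv2) and the standard library are available. Lean on these libraries where they do the work, as an engineer would, in place of code of your own. Each camera call takes 0.05 s, during which the arm holds its last target. There are 200 camera calls.

TASK

Take the adjusting spoon from its stand, put its blade down through the narrow slot in the top of the brake unit and push the star wheel round, one tooth at a time, until the gap between the brake pad and the disc is about 4 mm. Work the wheel only with the spoon through the slot, do not touch the pad itself, then stand the spoon back in its stand and let go, leaving the other things on the bench where they are.

Things in the scene. Friction and masses are not known exactly. Their poses are not given: they have to be found in the camera images.
- slot (a point): Centre of the access slot, on the top face (108 mm above the bench) of the grey guard housing of the fixed brake unit. Housing 120 mm along this point's x, 60 mm along y; z is up. The slot goes through the 6 mm top plate, 64 mm long along x and 16 mm wide along y. The star wheel is right below it; pad and disc stand beside the housing on its +y side.
- wheel_axle (a point): Centre of the steel star wheel inside the housing, 56 mm straight below the slot point, same axes. Axle along y. 8 straight radial teeth 9 mm thick and 14 mm wide along y, tips on a 46 mm radius (10 mm below the housing's top face), hub radius 26 mm, so a blade can go up to 30 mm below the top face between two teeth.
- wheel (a joint): Star wheel angle (rad). It grows as the teeth under the slot move along the slot's +x; the pad then moves to the disc, 8 mm per rad, 6.3 mm a tooth (back if pushed to -x). At 0 and every 0.785 from there a tooth stands upright under the slot's middle. No clicks: light friction (2 N at the teeth) holds it where left. Starts 0 to 1.1; at 2.75 the pad is on the disc and it stops.
- pad_face (a point): Point on the brake pad's face that looks to the disc, 75 mm above the bench, mid-width. The pad is a dark upright plate 76 mm wide, top 90 mm above the bench, on a steel plunger out of the housing. Same axes as the slot point; it moves along y only, 90 mm from the slot's centre line at wheel angle 0.
- pad: The brake pad with its plunger (same axes as the slot point; origin on the wheel's axle line). Only the wheel is to move it; do not touch it.
- disc_face (a point): Point on the near face of the fixed upright steel brake disc (diameter 124 mm, 12 mm thick, top 132 mm above the bench), opposite the pad point, 112 mm along y from the slot's centre line, same axes. The gap is the distance along y from pad_face to disc_face, 13 to 22 mm at the start; 4 mm is wanted.
- spoon: The adjusting spoon, one rigid tool 156 mm long, 0.13 to 0.25 kg; origin at the lower end of its blade, z up along it.
- spoon_grip (a point): Centre of the spoon's black square handle, 24 by 24 mm, 75 mm long along z (up). Below it a steel collar 36 by 36 by 6 mm, then the straight steel blade: 75 mm long below the collar, 5 mm thick along x, 9 mm wide along y. It starts upright in the stand, handle centre 123.5 mm above the bench, its x within 0.1 rad of the stand's x.
- spoon_tip (a point): Middle of the lower end of the spoon's blade, 118.5 mm below the handle centre; same axes as spoon_grip.
- stand_top (a point): Centre of the pocket mouth in the top of the fixed aluminium stand, a block 64 by 62 mm and 80 mm high. The pocket goes right through, 16 mm along x and 20 mm along y; z is up. With the blade in the pocket the spoon's collar rests on this top face, the blade's tip 75 mm below this point and the handle's centre 43.5 mm above it.
- bottle: Drink bottle, 64 mm across, 190 mm high, upright; origin under its centre. It stands on the other side of the brake unit from the stand. Leave it alone.
- tape: Roll of tape lying flat, 100 mm across, 40 mm high; origin under its centre. Leave it alone.
- case: Black plastic case 130 by 200 by 70 mm; origin under its centre. Leave it alone.
Mind the look-alikes: they are no part of the job. What is shaped like the spoon but purple or red is not meant.

How it is judged:
On the way, in this order (a step that is already met when the one before it is completed fails the run):
1. the spoon's blade is down through the slot of the brake unit, its tip at least 8 mm below the top face (x of spoon_tip in the frame of slot between -0.034 and 0.034 m and y of spoon_tip in the frame of slot between -0.009 and 0.009 m and z of spoon_tip in the frame of slot between -0.06 and -0.008 m), for 0.05 s.
2. the gap between pad and disc is 1.5 to 6.5 mm while the blade is still in the slot (all of step 1 and y of pad_face in the frame of disc_face between -0.0065 and -0.0015 m), for 0.05 s.
At the end, for the whole second after the job is handed in: The gap between pad and disc is 4 mm, give or take 2.5 mm, and the wheel is still; the spoon stands at rest in its stand, within 0.12 rad of upright, blade tip at least 70 mm down the pocket, blade tip and handle centre within 15 mm of the pocket's axis (y of pad_face in the frame of disc_face between -0.0065 and -0.0015 m and velocity of joint wheel between -0.05 and 0.05 rad/s and horizontal distance between each of spoon_tip, spoon_grip and stand_top below 0.015 m and z of spoon_tip in the frame of stand_top below -0.07 m and angle between spoon_grip's own z axis and vertical below 0.12 rad and linear speed of spoon below 0.02 m/s); the robot touches nothing.
It fails at once if the robot touches the pad or its plunger (contact force between any of the fingers, the arm and pad above 1 N).
It fails at once if the spoon pushes on the pad (contact force between spoon and pad above 1 N).
It fails at once if the bottle, tape or case is moved by more than 30 mm (distance of any of bottle, tape, case from where it was at the start of the episode above 0.03 m).
It also fails if it takes over 56 s, if anything falls off the work surface, if the arm or the gripper's body presses on something with over 40 N, if the wrist force passes 120 N, or if a joint passes its speed limit or range.

## Working session

There is one attempt and no reset: what is moved stays moved. The work goes in short steps, Python scripts to look and compute and a tool call to move; the robot and the scene stay as the last step left them, time stands still between calls to the robot, and variables do not carry over. Pictures are saved under pics/ and viewed, about 8 in all and at most 12, crops included, and the job is handed in when it is done.

Besides the shell and the picture viewer there is one more tool, called after "Emit:" by a JSON object that holds its "op" and its "data". step_arm: Moves the arm, as the interface text tells. Its arguments: {"type":"object","properties":{"deltas":{"type":"array"},"force":{"type":"number"}},"required":["deltas"]}

```bash
mkdir -p pics; cat > h.py <<'E'
from workcell import *
import numpy as np, cv2
from scipy.spatial.transform import Rotation as R
def cam(n):
    d=get_image(n); d['n']=n
    d['K']=np.array([[d['fx'],0,d['cx']],[0,d['fy'],d['cy']],[0,0,1.]])
    d['Rm']=cv2.Rodrigues(np.array(d['rvec'],float))[0]; d['t']=np.array(d['tvec'],float).ravel(); return d
def ray(d,p):
    c=-d['Rm'].T@d['t']; v=d['Rm'].T@np.linalg.solve(d['K'],[p[0],p[1],1.]); return c,v/np.linalg.norm(v)
def onz(d,p,z):
    c,v=ray(d,p); return c+v*(z-c[2])/v[2]
def tri(*dp):
    A=0;b=0
    for d,p in dp:
        c,v=ray(d,p);M=np.eye(3)-np.outer(v,v);A=A+M;b=b+M@c
    return np.linalg.solve(A,b)
def proj(d,X):
    q=d['K']@(d['Rm']@np.array(X,float)+d['t']); return q[:2]/q[2]
E
python3 - <<'E'
from h import *
np.set_printoptions(precision=3,suppress=True)
for n in ['top','side']:
    d=cam(n); cv2.imwrite(f'pics/{n}0.png',d['image'])
    print(n,-d['Rm'].T@d['t'],d['fx'])
    for t in ['slot','spoon_grip','spoon','stand_top','pad_face','disc_face','wheel','bottle','tape','case']:
        print(t,[(np.round(r['xy']),round(r['score'],2)) for r in search_frame(t,n)[:3]])
print(read_state()['t'])
E
```

```text
top [0.455 0.049 1.133] 487.59485974051694
slot [(array([326., 262.]), 0.63)]
spoon_grip [(array([186., 346.]), 0.87), (array([177., 285.]), 0.78), (array([236., 338.]), 0.71)]
spoon [(array([119., 271.]), 0.92), (array([180., 284.]), 0.91), (array([232., 336.]), 0.62)]
stand_top [(array([195., 285.]), 0.6)]
pad_face [(array([318., 257.]), 0.77)]
disc_face [(array([326., 260.]), 0.71)]
wheel [(array([329., 258.]), 0.53), (array([351., 248.]), 0.52)]
bottle [(array([485., 283.]), 0.75)]
tape [(array([427., 160.]), 0.66), (array([314., 256.]), 0.3)]
case [(array([184., 181.]), 0.9)]
side [ 0.476 -0.625  0.614] 436.2402666115911
slot [(array([316., 279.]), 0.64)]
spoon_grip [(array([228., 193.]), 0.95), (array([220., 169.]), 0.78), (array([273., 163.]), 0.59)]
spoon [(array([276., 163.]), 0.89), (array([287., 142.]), 0.86), (array([227., 194.]), 0.75)]
stand_top [(array([279., 194.]), 0.69)]
pad_face [(array([313., 248.]), 0.86)]
disc_face [(array([315., 277.]), 0.86)]
wheel []
bottle [(array([295., 425.]), 0.69)]
tape [(array([444., 373.]), 0.86)]
case [(array([370., 186.]), 0.78)]
1.1
```

View images.

View pics/top0.png

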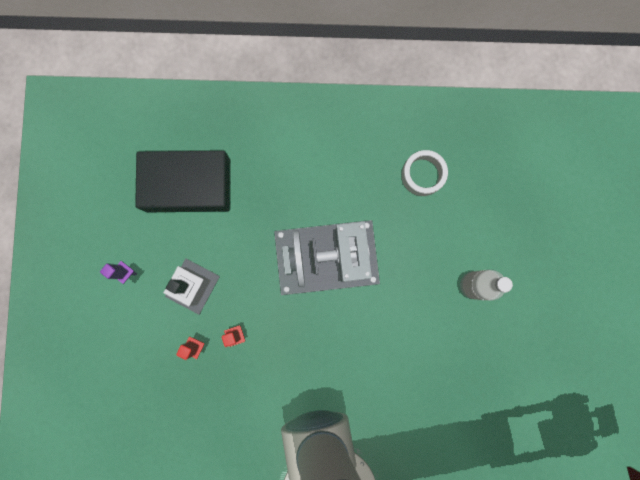

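View pics/side0.png

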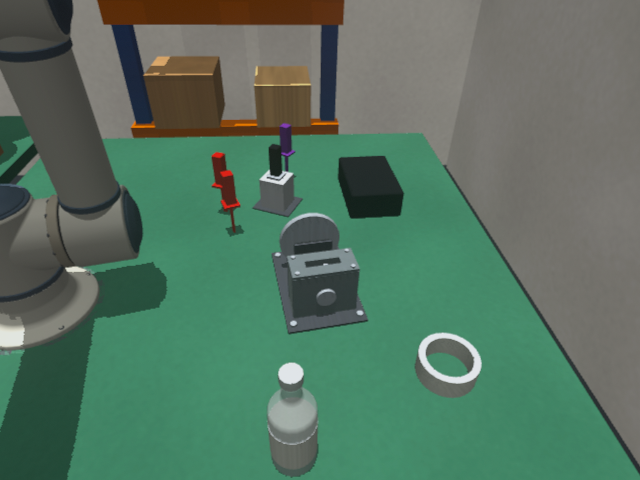

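```bash
python3 - <<'E'
from h import *
a=cv2.imread('pics/top0.png');b=cv2.imread('pics/side0.png')
f=lambda i,x,y,w,h,s:cv2.resize(i[y:y+h,x:x+w],None,fx=s,fy=s,interpolation=cv2.INTER_CUBIC)
m=np.vstack([np.hstack([f(a,150,250,80,60,5),f(a,320,215,80,60,5)]),np.hstack([f(b,245,140,80,60,5),f(b,280,210,80,60,5)])])
cv2.imwrite('pics/c0.png',m)
E
```

```text
(no output)
```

View pics/c0.png

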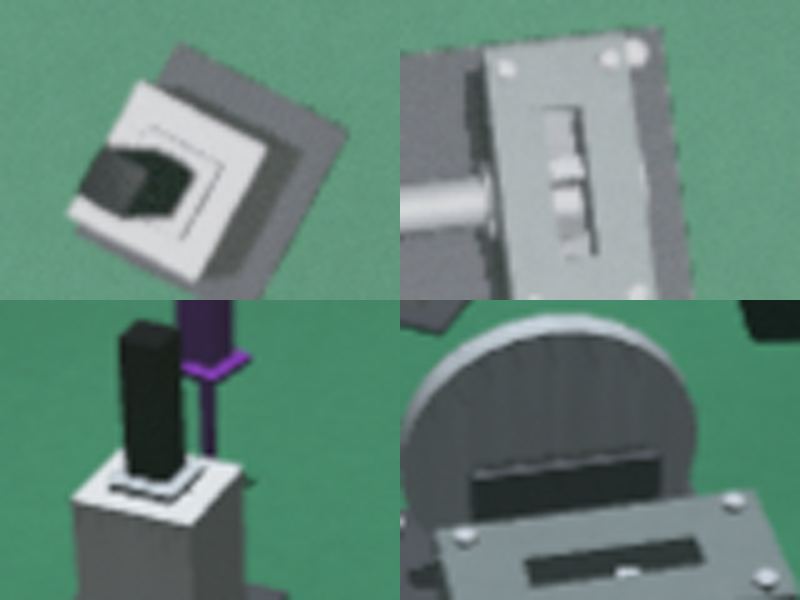

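```bash
python3 - <<'E'
from h import *
np.set_printoptions(precision=4,suppress=True)
d=cam('top');s=cam('side')
T=lambda l,o:[np.array(p)/5+o for p in l]
st=[onz(d,p,.08) for p in T([(140,80),(268,147),(197,283),(68,212)],(150,250))]
print('stand',np.mean(st,0),[np.linalg.norm(st[i]-st[i-1]) for i in range(4)]); print(np.degrees(np.arctan2(*(st[0]-st[1])[1::-1])),np.degrees(np.arctan2(*(st[0]-st[3])[1::-1])))
sl=[onz(d,p,.108) for p in T([(145,105),(182,105),(198,257),(162,257)],(320,215))]
print('slot',np.mean(sl,0),[np.linalg.norm(sl[i]-sl[i-1]) for i in range(4)])
v=(sl[0]-sl[3]+sl[1]-sl[2]);print('slotx deg',np.degrees(np.arctan2(v[1],v[0])))
h=[onz(d,p,.108) for p in T([(82,50),(228,32)],(320,215))];v=h[0]-h[1];print('housing y edge deg',np.degrees(np.arctan2(v[1],v[0])),np.linalg.norm(v))
# side slot corners
s4=T([(125,260),(298,237),(303,262),(130,287)],(280,210))
print('side slot',np.mean([onz(s,p,.108) for p in s4],0),'tri',tri((d,np.mean(T([(145,105),(182,105),(198,257),(162,257)],(320,215)),0)),(s,np.mean(s4,0))))
print('handle top tri',tri((d,np.array([113,181])/5+(150,250)),(s,np.array([150,30])/5+(245,140))))
for n,a,b in [('red1',(185,352),(220,157)),('red2',(229,340),(228,176)),('pur',(107,271),(286,127))]: print(n,tri((d,a),(s,b)))
print('bottle',tri((d,(504,285)),(s,(291,373))))
print(read_state())
E
```

```text
stand [0.4535 0.3267 0.08  ] [np.float64(0.06400008055228273), np.float64(0.06275697954987786), np.float64(0.06517845645094754), np.float64(0.06367931873250482)]
64.0915109855507 -26.063387632100437
slot [ 0.5362 -0.0367  0.108 ] [np.float64(0.06468417321052707), np.float64(0.01565951203466455), np.float64(0.06463866343072863), np.float64(0.015159597619065636)]
slotx deg 7.282412925005383
housing y edge deg 98.585794889336 0.06244963933936946
side slot [ 0.538  -0.0377  0.108 ] tri [ 0.537  -0.0368  0.1071]
handle top tri [0.4543 0.3276 0.1599]
red1 [0.3262 0.2999 0.1487]
red2 [0.3515 0.2137 0.1468]
pur [0.482  0.4646 0.1478]
bottle [ 0.4732 -0.3216  0.1872]
{'t': 1.2, 'joint_pos': array([-1.3717,  0.0911,  1.2307, -0.    ,  1.8199, -0.0567]), 'qvel': array([ 0.0014,  0.0011, -0.0011,  0.    ,  0.0007, -0.0019]), 'effort': array([ -0.0007, -44.6195, -40.6506,   0.0695,   0.0196,  -0.    ]), 'position': array([ 0.1518, -0.5805,  0.2476]), 'eef_rot': array([ 0.9918,  0.1275, -0.    , -0.    ]), 'force': array([ 0.8279,  0.1119, -0.3199]), 'torque': array([ 0.0028, -0.009 , -0.0077]), 'finger_gap': 0.08736753967311037}
```

```bash
cat >> h.py <<'E'
def to(X,yaw=None,st=None):
    st=st or read_state(); r=R.from_quat(st['eef_rot']); d=r.inv().apply(np.array(X)-st['position'])*1000
    x=r.apply([1,0,0]); y0=np.degrees(np.arctan2(x[1],x[0])); 
    return np.round(d,1), None if yaw is None else round(-((yaw-y0+180)%360-180),1), round(y0,2)
E
python3 - <<'E'
from h import *
for p in [(.36,-.2,.26),(.45,.1,.26),(.454,.327,.25)]: print(to(p,64))
E
```

```text
(array([ 297.7, -315.4,  -12.4]), np.float64(-49.3), np.float64(14.66))
(array([ 460.7, -582.9,  -12.3]), np.float64(-49.3), np.float64(14.66))
(array([ 522. , -801.5,   -2.3]), np.float64(-49.3), np.float64(14.66))
```

Emit:
{"op": "step_arm", "data": {"deltas": [[100, [298, -315, -12], 0], [100, [298, -315, -12], -10], [100, [298, -315, -12], -20], [100, [298, -315, -12], -30], [100, [298, -315, -12], -40], [100, [298, -315, -12], -49.3], [100, [298, -315, -12], -49.3], [100, [298, -315, -12], -49.3], [100, [400, -480, -12], -49.3], [100, [461, -583, -12], -49.3], [100, [461, -583, -12], -49.3], [100, [461, -583, -12], -49.3]], "force": 30}}

```text
t: 2.4
position: [0.4059, -0.0377, 0.2597]
eef_rot: [0.848, 0.53, 0.001, 0.001]
force: [1.1, -0.5, 0.8]
finger_gap: 0.0879
```

```bash
python3 - <<'E'
from h import *
print(to((.454,.327,.26),64),to((.45,.1,.26),64),read_state()['position'])
E
```

```text
(array([ 348.7, -116.9,   -0.4]), np.float64(-0.1), np.float64(63.95)) (array([143.1, -20.8,  -0.3]), np.float64(-0.1), np.float64(63.95)) [ 0.40588956 -0.03766617  0.25968615]
```

Emit:
{"op": "step_arm", "data": {"deltas": [[100, [143, -21, 0], 0], [100, [143, -21, 0], 0], [100, [143, -21, 0], 0], [100, [349, -117, 0], 0], [100, [349, -117, 0], 0], [100, [349, -117, 0], 0], [100, [349, -117, 0], 0], [100, [349, -117, 0], 0], [100, [349, -117, 0], 0]]}}

```text
t: 3.3
position: [0.453, 0.3284, 0.2582]
eef_rot: [0.847, 0.532, -0.001, -0.0]
force: [0.1, -0.7, -0.2]
finger_gap: 0.0876
```

```bash
python3 - <<'E'
from h import *
d=cam('wrist');cv2.imwrite('pics/w1.png',d['image']);print(read_state()['position'],-d['Rm'].T@d['t'],proj(d,(.4543,.3276,.16)))
print(to((.454,.327,.13),64))
E
```

```text
[0.45341823 0.32648703 0.25856347] [0.48911224 0.39993089 0.39579958] [321.91805813 245.69959074]
(array([  0.9,   0.4, 128.6]), np.float64(0.1), np.float64(64.12))
```

View pics/w1.png

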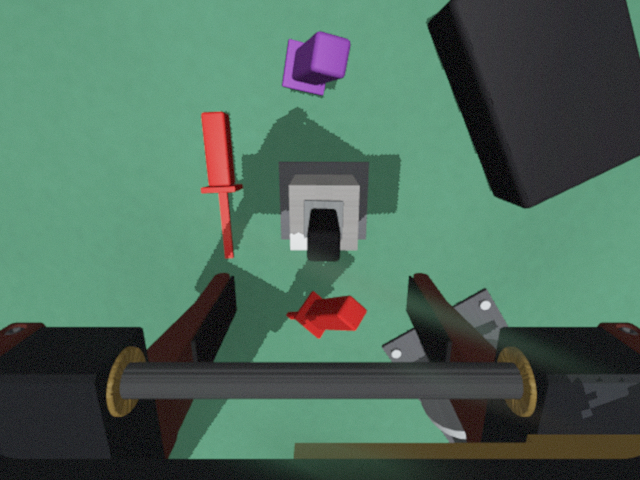

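Emit:
{"op": "step_arm", "data": {"deltas": [[100, [1, 0, 50], 0], [100, [1, 0, 90], 0], [100, [1, 0, 125], 0], [100, [1, 0, 125], 0], [0, [1, 0, 125], 0], [0, [1, 0, 125], 0], [0, [1, 0, 125], 0], [0, [1, 0, 125], 0], [0, [1, 0, 125], 0], [0, [1, 0, 125], 0]], "force": 40}}

```text
t: 4.35
position: [0.4544, 0.3263, 0.1347]
eef_rot: [0.848, 0.53, 0.0, 0.0]
force: [0.5, -0.4, 0.0]
finger_gap: 0.043
```

Emit:
{"op": "step_arm", "data": {"deltas": [[0, [0, 0, 0], 0], [0, [0, 0, 0], 0], [0, [0, 0, 0], 0], [0, [0, 0, 0], 0]]}}

```text
t: 4.75
position: [0.4542, 0.3262, 0.1342]
eef_rot: [0.848, 0.53, -0.0, -0.0]
force: [-0.3, 1.0, 0.2]
finger_gap: 0.0237
```

Emit:
{"op": "step_arm", "data": {"deltas": [[0, [0, 0, -20], 0], [0, [0, 0, -60], 0], [0, [0, 0, -110], 0], [0, [0, 0, -165], 0], [0, [0, 0, -165], 0], [0, [0, 0, -165], 0]]}}

```text
t: 5.35
position: [0.4548, 0.3264, 0.3009]
eef_rot: [0.848, 0.53, 0.002, 0.0]
force: [0.0, 0.8, -1.8]
finger_gap: 0.024
```

```bash
python3 - <<'E'
from h import *
d=cam('side');s=read_state();p=s['position'];print(s)
i=d['image'];tip=p+[0,0,-.1295];print(proj(d,p),proj(d,tip))
u,v=proj(d,tip).astype(int)
c=i[max(v-75,0):v+45,u-80:u+80];a=cv2.resize(c,None,fx=5,fy=5,interpolation=cv2.INTER_CUBIC)
print(u-80,max(v-75,0));cv2.imwrite('pics/s2.png',a)
print(to((.5365,-.037,.30),98)); print(to((.50,.15,.30),80))
E
```

```text
{'t': 5.4, 'joint_pos': array([ 5.61763330e-01, -1.76042476e-03,  1.23614846e+00, -3.89645879e-06,
        1.90796786e+00,  1.01634272e+00]), 'qvel': array([ 0.0011585 ,  0.01860624,  0.05495468, -0.00025188, -0.00474096,
        0.00208272]), 'effort': array([ 4.31272911e-02, -4.39133549e+01, -4.40189123e+01,  5.31789672e-02,
        2.14394415e-02,  1.96622941e-04]), 'position': array([0.45436905, 0.32615648, 0.29834732]), 'eef_rot': array([ 8.48258630e-01,  5.29582053e-01, -3.81606882e-04,  3.23351759e-06]), 'force': array([ 0.60165104,  0.95537383, -2.29544142]), 'torque': array([-0.05571231, -0.05498134, -0.00984583]), 'finger_gap': 0.023782945179923038}
[271.34409728  87.03536064] [274.21749545 142.73841986]
194 67
(array([-290.2,  233.2,   -1.6]), np.float64(-34.0), np.float64(63.95))
(array([-138.2,  118.3,   -1.6]), np.float64(-16.0), np.float64(63.95))
```

View pics/s2.png

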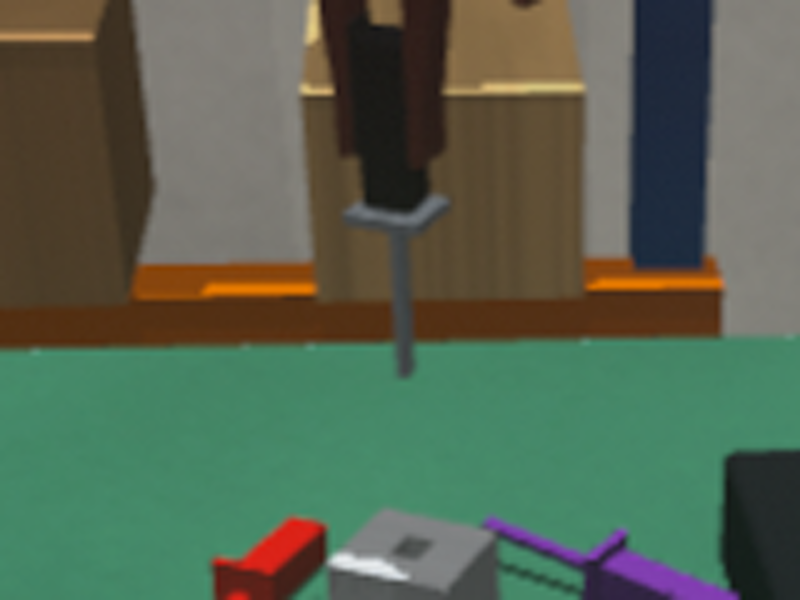

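Emit:
{"op": "step_arm", "data": {"deltas": [[0, [-40, 34, 0], -6], [0, [-80, 66, 0], -12], [0, [-118, 98, 0], -18], [0, [-156, 128, 0], -24], [0, [-194, 158, 0], -30], [0, [-232, 188, 0], -34], [0, [-268, 216, 0], -34], [0, [-290, 233, 0], -34], [0, [-290, 233, 0], -34], [0, [-290, 233, 0], -34]]}}

```text
t: 6.4
position: [0.5358, -0.037, 0.2962]
eef_rot: [0.657, 0.754, -0.001, -0.002]
force: [1.2, 0.1, -2.2]
finger_gap: 0.0238
```

```bash
python3 - <<'E'
from h import *
np.set_printoptions(precision=4,suppress=True)
w=cam('wrist');t=cam('top');s=cam('side');st=read_state();print(st['t'],st['position'],to((.5365,-.037,.3),98))
cv2.imwrite('pics/w3r.png',w['image']);cv2.imwrite('pics/t3r.png',t['image']);cv2.imwrite('pics/s3r.png',s['image'])
f=lambda i,x,y,W,H,S:cv2.resize(i[y:y+H,x:x+W],(W*S,H*S),interpolation=cv2.INTER_CUBIC)
u,v=proj(w,(.5365,-.037,.108)).astype(int);print(u,v)
u0=min(max(u-100,0),440);v0=min(max(v-75,0),330);print(u0,v0)
m=np.vstack([np.hstack([f(w['image'],u0,v0,200,150,2),f(t['image'],160,262,50,38,8)[:300]]),np.hstack([f(s['image'],270,190,100,75,4),f(s['image'],265,150,50,38,8)[:300]])])
cv2.imwrite('pics/c3.png',m)
import pickle
pickle.dump((w,t,s,st),open('c3.pkl','wb'))
E
```

```text
6.55 [ 0.5361 -0.0355  0.2982] (array([-1.5,  0.2, -1.8]), np.float64(0.0), np.float64(98.05))
322 215
222 140
```

View pics/c3.png

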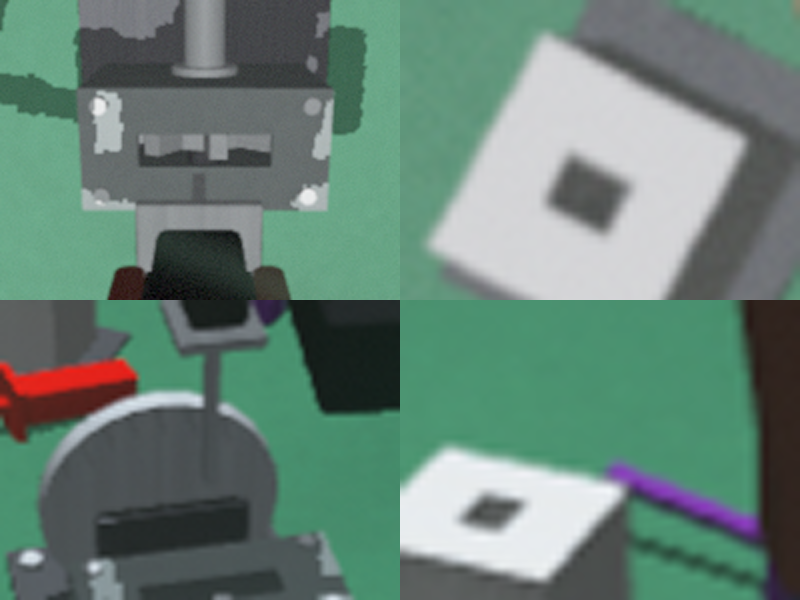

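```bash
python3 - <<'E'
from h import *
import pickle
np.set_printoptions(precision=4,suppress=True)
w,t,s,st=pickle.load(open('c3.pkl','rb'))
c=[onz(w,np.array(p)/2+(222,140),.108) for p in [(138,135),(271,135),(271,166),(138,166)]]
print('slot wrist',np.mean(c,0),'len',np.linalg.norm(c[1]-c[0]),np.linalg.norm(c[3]-c[0]),'yaw',np.degrees(np.arctan2(*(c[1]-c[0])[1::-1])))
h=[onz(w,np.array(p)/2+(222,140),.108) for p in [(78,88),(333,88)]];v=h[1]-h[0];print('housing edge yaw',np.degrees(np.arctan2(v[1],v[0])),np.linalg.norm(v))
print('pocket',onz(t,(183.5,286.25),.08))
print('tip px wrist pred',(proj(w,st['position']-[0,0,.1295])-(222,140))*2)
a=np.radians(8);ex=np.array([np.cos(a),np.sin(a),0]);ey=np.array([-np.sin(a),np.cos(a),0]);S=np.array([.5365,-.0365,.108])
i0=cv2.imread('pics/top0.png')
for th in (.15,.94): print(th,proj(t,S+ey*(.09+.008*th)+[0,0,-.018]))
print('disc face',proj(t,S+ey*.112+[0,0,.024]))
x0,y0=[int(q) for q in proj(t,S+ey*.09+[0,0,-.018])]
print(x0,y0,[int(q) for q in i0[y0-12:y0+13:1,x0-20:x0+20].mean(2).mean(0)])
f=lambda i,x,y,W,H,S:cv2.resize(i[y:y+H,x:x+W],(W*S,H*S),interpolation=cv2.INTER_CUBIC)
cv2.imwrite('pics/c4.png',np.vstack([f(w['image'],284,200,80,35,10),f(t['image'] if 0 else i0,280,230,100,31,8)]))
E
```

```text
slot wrist [ 0.5384 -0.0365  0.108 ] len 0.06339725088635297 0.01529595124731936 yaw 7.936690875612847
housing edge yaw 7.9164574653533375 0.11916987825416786
pocket [0.4531 0.327  0.08  ]
tip px wrist pred [199.4706 183.579 ]
0.15 [311.3196 256.4573]
0.94 [308.3905 256.7907]
disc face [301.2111 256.2517]
311 256 [108, 108, 112, 132, 167, 195, 205, 206, 202, 178, 146, 122, 122, 124, 124, 124, 123, 117, 97, 81, 70, 69, 81, 101, 118, 128, 143, 146, 146, 146, 147, 147, 147, 147, 147, 147, 148, 147, 147, 147]
```

View pics/c4.png

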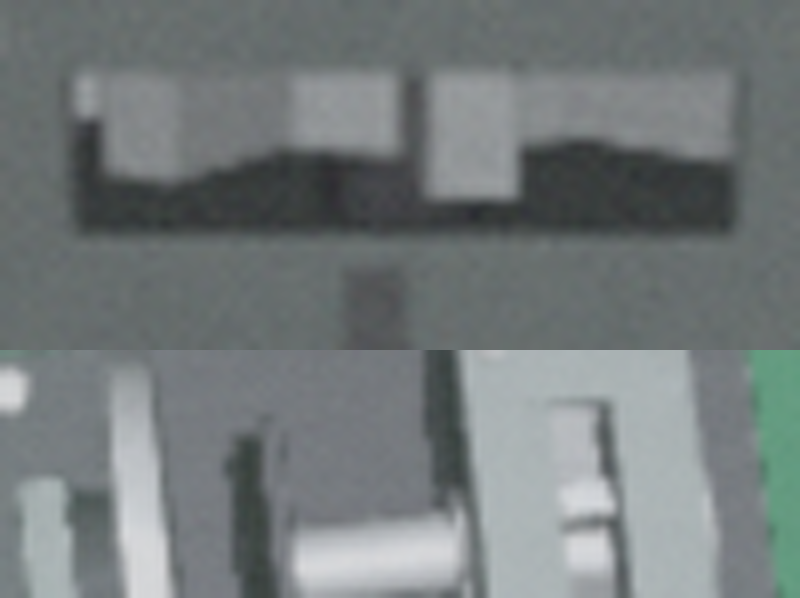

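```bash
python3 - <<'E'
from h import *
import pickle
np.set_printoptions(precision=4,suppress=True)
w,t,s,st=pickle.load(open('c3.pkl','rb'))
a=np.radians(7.95);ex=np.array([np.cos(a),np.sin(a),0]);ey=np.array([-np.sin(a),np.cos(a),0]);S=np.array([.5375,-.0365,.108])
L=lambda x,y,z:S+ex*x+ey*y+[0,0,z]
for nm,p in [('tooth near tip',(331.2,220)),('slot c',(324.2,215.2))]:
    X=onz(w,p,.0975 if 'tooth' in nm else .108)-S; print(nm,X@ex,X@ey)
xs=np.linspace(-.03,.03,25)
for d,n,z in[(w,'w',-.018),(t,'t',-.018)]:
    g=cv2.cvtColor(d['image'],cv2.COLOR_BGR2GRAY) if n=='w' else cv2.imread('pics/top0.png',0)
    print(n,z,[(y,int(np.mean([cv2.getRectSubPix(g.astype(np.float32),(1,1),tuple(map(float,proj(d,L(x,y/1000,z)))))[0,0] for x in xs]))) for y in range(72,126,1)])
# side: pad top face outer edge
f=lambda i,x,y,W,H,S:cv2.resize(i[y:y+H,x:x+W],(W*S,H*S),interpolation=cv2.INTER_CUBIC)
im=w['image'].copy()
u,v=proj(w,L(0,.1,-.018)).astype(int);print(u,v)
v0=max(v-40,0);cv2.imwrite('pics/c5.png',f(im,u-65,v0,130,95,6))
for y in(.0912,.0975,.112): print(y,(proj(w,L(0,y,-.018))-(u-65,v0))*6,(proj(w,L(0,y,.024))-(u-65,v0))*6)
E
```

```text
tooth near tip 0.007893842651246798 -0.007524481909920814
slot c 0.0008853690512459041 -7.304048533486307e-05
w -0.018 [(72, 108), (73, 108), (74, 108), (75, 109), (76, 109), (77, 109), (78, 107), (79, 91), (80, 73), (81, 70), (82, 69), (83, 71), (84, 72), (85, 58), (86, 35), (87, 29), (88, 30), (89, 31), (90, 31), (91, 46), (92, 66), (93, 72), (94, 75), (95, 79), (96, 88), (97, 96), (98, 106), (99, 112), (100, 119), (101, 124), (102, 124), (103, 124), (104, 125), (105, 121), (106, 104), (107, 82), (108, 76), (109, 76), (110, 74), (111, 75), (112, 75), (113, 76), (114, 75), (115, 74), (116, 107), (117, 184), (118, 220), (119, 224), (120, 223), (121, 223), (122, 223), (123, 224), (124, 224), (125, 223)]
t -0.018 [(72, 142), (73, 142), (74, 141), (75, 141), (76, 141), (77, 141), (78, 140), (79, 136), (80, 130), (81, 127), (82, 124), (83, 121), (84, 119), (85, 111), (86, 96), (87, 83), (88, 73), (89, 68), (90, 67), (91, 67), (92, 69), (93, 72), (94, 78), (95, 86), (96, 97), (97, 110), (98, 117), (99, 121), (100, 122), (101, 122), (102, 122), (103, 123), (104, 123), (105, 123), (106, 123), (107, 123), (108, 123), (109, 122), (110, 120), (111, 117), (112, 116), (113, 128), (114, 153), (115, 179), (116, 194), (117, 200), (118, 203), (119, 204), (120, 204), (121, 204), (122, 203), (123, 203), (124, 199), (125, 188)]
323 105
0.0912 [391.8467 302.5325] [392.1907 290.9904]
0.0975 [391.8687 259.4888] [392.218  241.7736]
0.112 [391.9203 158.5463] [392.2822 126.0463]
```

View pics/c5.png

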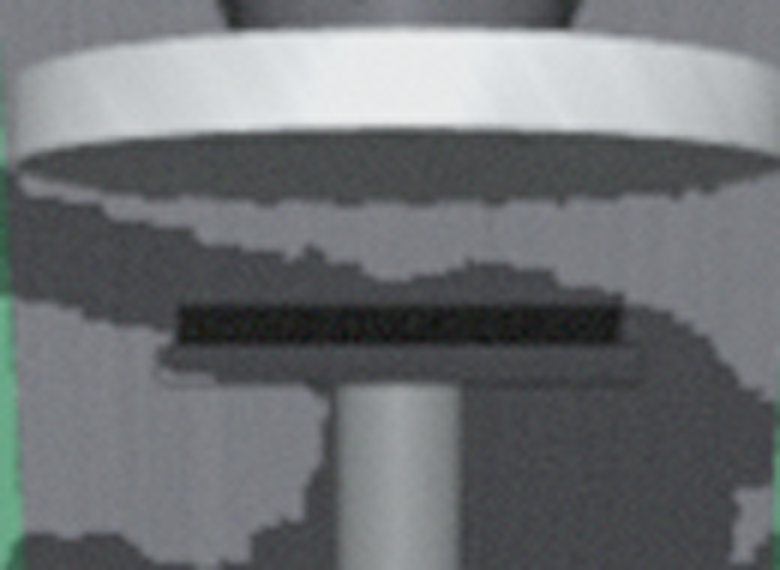

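```bash
python3 - <<'E'
from h import *
import pickle
np.set_printoptions(precision=4,suppress=True)
w,t,s,st=pickle.load(open('c3.pkl','rb'))
print(st['position'],R.from_quat(st['eef_rot']).apply([0,0,1]))
a=np.radians(7.95);ex=np.array([np.cos(a),np.sin(a),0]);ey=np.array([-np.sin(a),np.cos(a),0])
P=st['position']-[0,0,.1295]
for o in [(0,0,0),(0,-.0045,0),(0,.0045,0),(0,.0035,0),(0,0,-.003)]:
    X=P+ex*o[0]+ey*o[1]+[0,0,o[2]]; print(o,(proj(w,X)-(222,140))*2,(proj(s,X)-(270,190))*4)
print('collar bottom corners',[np.round((proj(w,P+ex*i*.018+ey*j*.018+[0,0,.081])-(222,140))*2,1) for i in(-1,1) for j in (-1,1)],'handle top', np.round((proj(w,P+[0,0,.075])-(222,140))*2,1))
cv2.imwrite('pics/c6.png',np.hstack([cv2.resize(w['image'][215:275,280:360],(640,480),interpolation=cv2.INTER_CUBIC)]))
ps=[]
for _ in range(4):
    get_image('side'); q=read_state(); ps.append(q['position'])
print(np.array(ps),q['t'])
E
```

```text
[ 0.5361 -0.0355  0.2982] [-0.0016  0.0005 -1.    ]
(0, 0, 0) [199.4706 183.579 ] [209.68   177.2801]
(0, -0.0045, 0) [199.4793 194.4299] [212.0581 183.548 ]
(0, 0.0045, 0) [199.4618 172.6249] [207.3239 171.0703]
(0, 0.0035, 0) [199.4638 175.0681] [207.8456 172.4453]
(0, 0, -0.003) [199.4946 181.4684] [209.5411 182.9079]
collar bottom corners [array([137.1, 320.5]), array([133.7, 203.5]), array([260.2, 320.6]), array([263.4, 203.5])] handle top [198.7 255.6]
[[ 0.5361 -0.0355  0.2987]
 [ 0.5362 -0.0355  0.299 ]
 [ 0.5362 -0.0356  0.2992]
 [ 0.5363 -0.0358  0.2993]] 6.75
```

View pics/c6.png

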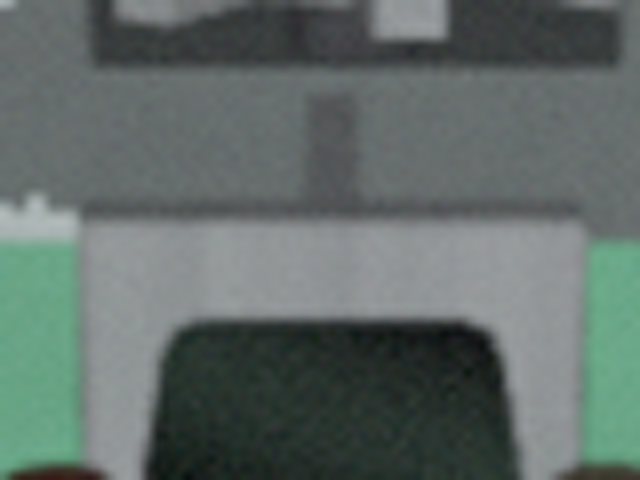

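Emit:
{"op": "step_arm", "data": {"deltas": [[0, [-0.5, -4.5, 20], 0], [0, [-0.5, -4.5, 40], 0], [0, [-0.5, -4.5, 45], 0], [0, [-0.5, -4.5, 45], 0], [0, [-0.5, -4.5, 45], 0]]}}

```text
t: 7.25
position: [0.5322, -0.0377, 0.2554]
eef_rot: [0.656, 0.755, 0.0, 0.001]
force: [-0.4, -0.6, -1.4]
finger_gap: 0.024
```

```bash
cat >> h.py <<'E'
A_=np.radians(7.95);ex=np.array([np.cos(A_),np.sin(A_),0]);ey=np.array([-np.sin(A_),np.cos(A_),0]);S=np.array([.538,-.0365,.108])
def loc():
    s=read_state();t=s['position']-[0,0,.1295]-S;return np.round([t@ex*1e3,t@ey*1e3,t[2]*1e3],1),np.round(s['force'],1),to((.5,0,.3))[2],s['t']
E
python3 - <<'E'
from h import *
print(loc()); 
w=cam('wrist');print(loc());cv2.imwrite('pics/c7.png',cv2.resize(w['image'][185:265,270:376],(795,600),interpolation=cv2.INTER_CUBIC))
P=read_state()['position']-[0,0,.1295]
f=lambda X:(proj(w,X)-(270,185))*7.5
print(f(P),f(P+ey*.0045),[f(S+ex*i*.032+ey*j*.008) for i in(-1,1) for j in(-1,1)])
E
```

```text
(array([-5.9, -0.3, 17.9]), array([-0.4, -0.6, -1.4]), np.float64(97.97), 7.25)
(array([-5.8, -0.4, 18.1]), array([-0. , -0.1, -1.7]), np.float64(97.97), 7.3)
[377.69745513 357.48581705] [377.69025952 316.75728969] [array([147.85710543, 375.50474778]), array([144.16413869, 238.96209928]), array([709.98066818, 375.57709849]), array([715.25946357, 239.06281217])]
```

View pics/c7.png

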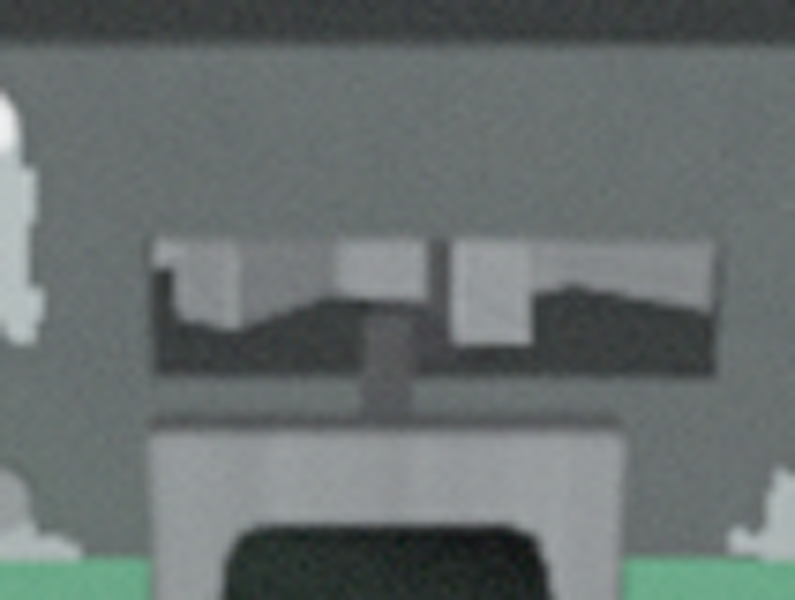

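Emit:
{"op": "step_arm", "data": {"deltas": [[0, [0, -1, 12], 0], [0, [0, -1, 24], 0], [0, [0, -1, 34], 0], [0, [0, -1, 43], 0], [0, [0, -1, 43], 0], [0, [0, -1, 43], 0]]}}

```text
t: 7.9
position: [0.5308, -0.038, 0.211]
eef_rot: [0.656, 0.754, -0.0, -0.0]
force: [-0.0, 0.3, -1.6]
finger_gap: 0.0238
```

```bash
python3 -c "
from h import *
print(loc())"
```

```text
(array([ -7.3,  -0.5, -26.5]), array([-0. ,  0.3, -1.6]), np.float64(97.96), 7.9)
```

Emit:
{"op": "step_arm", "data": {"deltas": [[0, [0, 3, -1], 0], [0, [0, 7, -1], 0], [0, [0, 11, -1], 0], [0, [0, 15, -1], 0], [0, [0, 19, -1], 0], [0, [0, 22, -1], 0], [0, [0, 22, -1], 0], [0, [0, 22, -1], 0]]}}

```text
t: 8.7
position: [0.5533, -0.0348, 0.2125]
eef_rot: [0.656, 0.755, 0.001, 0.0]
force: [-0.1, 0.2, -0.9]
finger_gap: 0.0238
```

```bash
python3 -c "
from h import *
print(loc())"
```

```text
(array([ 15.4,  -0.4, -25. ]), array([-0.1,  0.2, -0.9]), np.float64(97.97), 8.7)
```

Emit:
{"op": "step_arm", "data": {"deltas": [[0, [0, -2, 0], 0], [0, [0, -2, -12], 0], [0, [0, -2, -21], 0], [0, [0, -2, -21], 0], [0, [0, -18, -21], 0], [0, [0, -34, -21], 0], [0, [0, -34, -21], 0], [0, [0, -34, -21], 0], [0, [0, -34, -10], 0], [0, [0, -34, 0], 0], [0, [0, -34, 0], 0]]}}

```text
t: 9.8
position: [0.5185, -0.0394, 0.2092]
eef_rot: [0.656, 0.755, -0.001, -0.002]
force: [-0.4, 0.5, -1.9]
finger_gap: 0.0239
```

```bash
python3 -c "
from h import *
print(loc())"
```

```text
(array([-19.7,  -0.2, -28.3]), array([-0.4,  0.5, -1.9]), np.float64(97.96), 9.8)
```

Emit:
{"op": "step_arm", "data": {"deltas": [[0, [0, 2, 0], 0], [0, [0, 6, 0], 0], [0, [0, 10, 0], 0], [0, [0, 14, 0], 0], [0, [0, 18, 0], 0], [0, [0, 22, 0], 0], [0, [0, 26, 0], 0], [0, [0, 30, 0], 0], [0, [0, 34, 0], 0], [0, [0, 34, 0], 0], [0, [0, 34, 0], 0]]}}

```text
t: 10.9
position: [0.5534, -0.0348, 0.2125]
eef_rot: [0.656, 0.755, 0.001, 0.001]
force: [-0.3, 0.1, -1.5]
finger_gap: 0.0237
```

```bash
python3 - <<'E'
from h import *
print(loc())
w=cam('wrist');print(loc())
L=lambda x,y,z:S+ex*x+ey*y+[0,0,z]
xs=np.linspace(-.015,.03,25);g=cv2.cvtColor(w['image'],cv2.COLOR_BGR2GRAY).astype(np.float32)
print([(y,int(np.mean([cv2.getRectSubPix(g,(1,1),tuple(map(float,proj(w,L(x,y/1000,-.018)))))[0,0] for x in xs]))) for y in range(84,116)])
print(proj(w,L(0,.1,-.018)))
E
```

```text
(array([ 15.5,  -0.4, -25. ]), array([-0.3,  0.1, -1.5]), np.float64(97.97), 10.9)
(array([ 15.5,  -0.4, -24.9]), array([ 0.4, -0.6, -2. ]), np.float64(97.97), 10.95)
[(84, 101), (85, 101), (86, 102), (87, 99), (88, 85), (89, 53), (90, 53), (91, 82), (92, 93), (93, 100), (94, 112), (95, 107), (96, 56), (97, 52), (98, 55), (99, 55), (100, 54), (101, 66), (102, 116), (103, 127), (104, 117), (105, 87), (106, 79), (107, 79), (108, 79), (109, 79), (110, 79), (111, 79), (112, 79), (113, 79), (114, 79), (115, 80)]
[297.70698117  96.87920845]
```

Emit:
{"op": "step_arm", "data": {"deltas": [[0, [0, -2, 0], 0], [0, [0, -2, -12], 0], [0, [0, -2, -21], 0], [0, [0, -2, -21], 0], [0, [0, -18, -21], 0], [0, [0, -34, -21], 0], [0, [0, -34, -21], 0], [0, [0, -34, -21], 0], [0, [0, -34, -10], 0], [0, [0, -34, 0], 0], [0, [0, -34, 0], 0]]}}

```text
t: 12.05
position: [0.5185, -0.0394, 0.2092]
eef_rot: [0.656, 0.755, -0.001, -0.002]
force: [-0.5, -0.3, -2.3]
finger_gap: 0.0237
```

Emit:
{"op": "step_arm", "data": {"deltas": [[0, [0, 2, 0], 0], [0, [0, 6, 0], 0], [0, [0, 10, 0], 0], [0, [0, 14, 0], 0], [0, [0, 18, 0], 0], [0, [0, 22, 0], 0], [0, [0, 26, 0], 0], [0, [0, 30, 0], 0], [0, [0, 34, 0], 0], [0, [0, 34.5, 0], 0], [0, [0, 34.5, 0], 0], [0, [0, 34.5, 0], 0]]}}

```text
t: 13.25
position: [0.5537, -0.0348, 0.2126]
eef_rot: [0.656, 0.755, 0.001, 0.001]
force: [-0.8, -0.8, -2.4]
finger_gap: 0.0236
```

```bash
python3 - <<'E'
from h import *
w=cam('wrist');print(loc())
L=lambda x,y,z:S+ex*x+ey*y+[0,0,z]
xs=np.linspace(-.015,.03,25);g=cv2.cvtColor(w['image'],cv2.COLOR_BGR2GRAY).astype(np.float32)
print([(y,int(np.mean([cv2.getRectSubPix(g,(1,1),tuple(map(float,proj(w,L(x,y/1000,-.018)))))[0,0] for x in xs]))) for y in range(94,122)])
u,v=proj(w,L(0,.1,-.018)).astype(int);v0=max(v-50,0);cv2.imwrite('pics/c8.png',cv2.resize(w['image'][v0:v0+95,u-65:u+65],None,fx=6,fy=6,interpolation=cv2.INTER_CUBIC))
for y in (.106,.108,.110,.112):print(y,(proj(w,L(0,y,-.018))-(u-65,v0))*6)
E
```

```text
(array([ 15.8,  -0.5, -24.9]), array([-0.2,  0.3, -1.8]), np.float64(97.96), 13.3)
[(94, 85), (95, 53), (96, 55), (97, 118), (98, 132), (99, 130), (100, 130), (101, 123), (102, 73), (103, 52), (104, 56), (105, 55), (106, 55), (107, 49), (108, 66), (109, 79), (110, 79), (111, 78), (112, 79), (113, 79), (114, 79), (115, 79), (116, 79), (117, 79), (118, 117), (119, 214), (120, 230), (121, 230)]
0.106 [390.93400941 249.27106612]
0.108 [390.58910051 230.45339188]
0.11 [390.24250917 211.54392691]
0.112 [389.89422307 192.54199797]
```

View pics/c8.png

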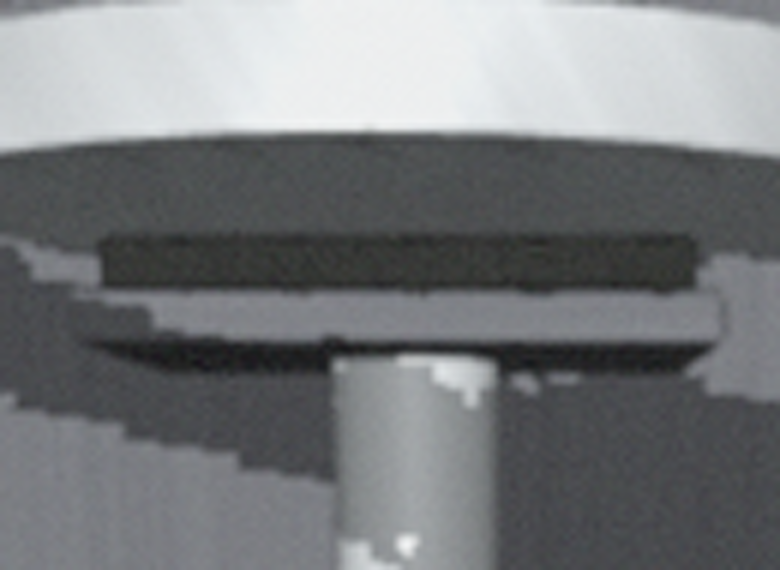

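Emit:
{"op": "step_arm", "data": {"deltas": [[0, [0, -3, 0], 0], [0, [0, -3, -12], 0], [0, [0, -3, -40], 0], [0, [0, -3, -88], 0], [0, [0, -3, -88], 0], [0, [0, -3, -88], 0], [0, [0, -3, -88], 0]]}}

```text
t: 14.0
position: [0.5501, -0.0353, 0.2993]
eef_rot: [0.656, 0.754, -0.0, -0.001]
force: [0.9, -0.4, -2.4]
finger_gap: 0.0239
```

```bash
python3 -c "
from h import *
print(loc(),to((.4540,.3264,.295),64),to((.50,.14,.3),80))"
```

```text
(array([12.2, -0.4, 61.8]), array([ 0.9, -0.4, -2.4]), np.float64(97.96), 14.0) (array([371.5, -45.1,   4.4]), np.float64(34.0), np.float64(97.96)) (array([180.5, -25.4,  -0.6]), np.float64(18.0), np.float64(97.96))
```

Emit:
{"op": "step_arm", "data": {"deltas": [[0, [40, -6, 0], 6], [0, [85, -12, 0], 12], [0, [130, -18, 0], 18], [0, [175, -24, 0], 24], [0, [220, -28, 0], 30], [0, [265, -32, 0], 34], [0, [310, -38, 0], 34], [0, [350, -43, 0], 34], [0, [371.5, -45, 0], 34], [0, [371.5, -45, 0], 34], [0, [371.5, -45, 0], 34], [0, [371.5, -45, 0], 34]]}}

```text
t: 15.2
position: [0.4545, 0.3254, 0.2994]
eef_rot: [0.849, 0.529, -0.001, 0.0]
force: [-0.4, 0.7, -2.4]
finger_gap: 0.024
```

```bash
python3 - <<'E'
from h import *
get_image('top')
s=read_state();print(s['t'],s['position'],to((.4542,.3264,.17),64))
E
```

```text
15.25 [0.45465927 0.32526979 0.29980879] (array([  0.9,  -0.9, 129.8]), np.float64(-0.1), np.float64(63.86))
```

Emit:
{"op": "step_arm", "data": {"deltas": [[0, [1, -1, 40], 0], [0, [1, -1, 70], 0], [0, [1, -1, 80], 0], [0, [1, -1, 80], 0], [0, [1, -1, 80], 0], [0, [1, -1, 80], 0]]}}

```text
t: 15.85
position: [0.4546, 0.3279, 0.2227]
eef_rot: [0.848, 0.529, 0.002, -0.0]
force: [0.5, 0.4, -1.5]
finger_gap: 0.0237
```

```bash
python3 - <<'E'
from h import *
w=cam('wrist')
s=read_state();print(s['t'],s['position'],to((.4542,.3264,.1345),64))
P=s['position']-[0,0,.1295]
u,v=proj(w,(.4538,.3266,.08)).astype(int);print(u,v)
cv2.imwrite('pics/c9.png',cv2.resize(w['image'][v-45:v+45,u-60:u+60],None,fx=6,fy=6,interpolation=cv2.INTER_CUBIC))
f=lambda X:np.round((proj(w,X)-(u-60,v-45))*6)
a=np.radians(-26);bx=np.array([np.cos(a),np.sin(a),0]);by=np.array([-np.sin(a),np.cos(a),0])
print(f(P),f(P+by*.0045),[f(np.array([.4538,.3266,.08])+bx*i*.008+by*j*.01) for i in(-1,1) for j in(-1,1)])
E
```

```text
15.9 [0.45450941 0.32800334 0.22257234] (array([-1.8,  0.3, 88.1]), np.float64(-0.1), np.float64(63.94))
319 230
[362. 290.] [362. 258.] [array([306., 343.]), array([304., 205.]), array([419., 343.]), array([420., 205.])]
```

View pics/c9.png

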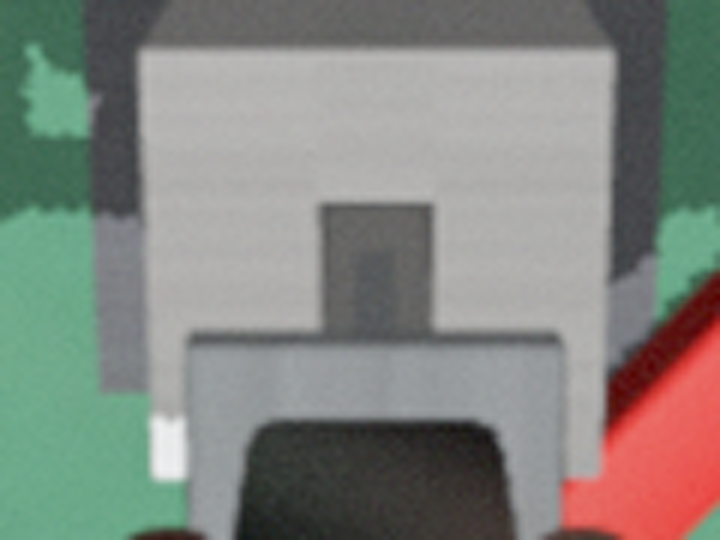

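Emit:
{"op": "step_arm", "data": {"deltas": [[0, [-1.5, 0, 15], 0], [0, [-1.5, 0, 30], 0], [0, [-1.5, 0, 45], 0], [0, [-1.5, 0, 60], 0], [0, [-1.5, 0, 75], 0], [0, [-1.5, 0, 83], 0], [0, [-1.5, 0, 87], 0], [0, [-1.5, 0, 87], 0], [0, [-1.5, 0, 87], 0], [0, [-1.5, 0, 87], 0]]}}

```text
t: 16.9
position: [0.4531, 0.3265, 0.134]
eef_rot: [0.848, 0.53, 0.0, -0.0]
force: [-3.6, -1.1, 5.1]
finger_gap: 0.0235
```

```bash
python3 - <<'E'
from h import *
get_image('top');s=read_state();print(s['t'],s['position'],s['force'])
E
```

```text
16.95 [0.45314576 0.32644615 0.13406926] [-3.17039503 -1.91271605  6.06977655]
```

Emit:
{"op": "step_arm", "data": {"deltas": [[20, [0, 0, 0], 0], [55, [0, 0, 0], 0], [60, [0, 0, 0], 0], [60, [0, 0, 0], 0], [60, [0, 0, 0], 0], [60, [0, 0, -20], 0], [60, [0, 0, -60], 0], [60, [0, 0, -110], 0], [60, [0, 0, -150], 0], [60, [0, 0, -150], 0], [60, [0, 0, -150], 0]]}}

```text
t: 18.05
position: [0.4536, 0.3267, 0.2842]
eef_rot: [0.848, 0.53, 0.001, -0.0]
force: [1.0, 0.6, -0.5]
finger_gap: 0.0528
```

```bash
python3 - <<'E'
from h import *
s=cam('side');w=cam('wrist');t=cam('top');st=read_state();print(st['t'],st['position'],st['finger_gap'],st['force'])
f=lambda i,x,y,W,H,S:cv2.resize(i[y:y+H,x:x+W],(W*S,H*S),interpolation=cv2.INTER_CUBIC)
cv2.imwrite('pics/c10.png',np.vstack([np.hstack([f(s['image'],230,130,100,75,4),f(w['image'],220,150,200,150,2)]),np.hstack([f(s['image'],270,190,100,75,4),f(t['image'],280,220,100,75,4)])]))
for z in (.161,.086): print(z,(proj(s,(.4538,.3268,z))-(230,130))*4,((proj(w,(.4538,.3268,z))-(220,150))*2)+(400,0))
g=cv2.cvtColor(t['image'],cv2.COLOR_BGR2GRAY)
E
```

```text
18.2 [0.45278681 0.32617539 0.28077978] 0.05297111755828872 [-0.09625448 -0.29993707 -0.9160695 ]
0.161 [176.53654786  62.88658666] [600.70327146 170.30891257]
0.086 [182.39742321 175.71642824] [601.16716174 125.42553757]
```

```bash
python3 - <<'E'
from h import *
s=cam('side');t=cam('top');w=cam('wrist')
for n,i in(('start',cv2.imread('pics/side0.png')),('now',s['image'])):
    m=(i[165-25:176,262:290].max(2)<55).astype(np.uint8);p=cv2.findNonZero(m)
    print(n,len(p),cv2.minAreaRect(p),p.mean(0)+(262,140))
L=lambda x,y,z:S+ex*x+ey*y+[0,0,z]
xs=np.linspace(-.02,.02,25);g=cv2.cvtColor(t['image'],cv2.COLOR_BGR2GRAY).astype(np.float32)
print([(y,int(np.mean([cv2.getRectSubPix(g,(1,1),tuple(map(float,proj(t,L(x,y/1000,-.018)))))[0,0] for x in xs]))) for y in range(88,120)])
g=cv2.cvtColor(w['image'],cv2.COLOR_BGR2GRAY)
for n in ('bottle','tape','case'): print(n,[(np.round(r['xy']),round(r['score'],2)) for r in search_frame(n,'top')[:1]])
print(read_state()['t'])
E
```

```text
start 339 ((13.0, 20.0), (30.0, 12.0), 90.0) [[275.06489676 159.4159292 ]]
now 337 ((12.5, 19.5), (31.0, 11.0), 90.0) [[274.70029674 159.76261128]]
[(88, 159), (89, 159), (90, 159), (91, 159), (92, 159), (93, 158), (94, 158), (95, 156), (96, 149), (97, 141), (98, 136), (99, 131), (100, 128), (101, 123), (102, 113), (103, 98), (104, 86), (105, 78), (106, 74), (107, 74), (108, 75), (109, 78), (110, 84), (111, 92), (112, 104), (113, 125), (114, 156), (115, 187), (116, 204), (117, 211), (118, 214), (119, 215)]
bottle [(array([483., 286.]), 0.96)]
tape [(array([432., 162.]), 0.8)]
case [(array([182., 179.]), 0.85)]
18.5
```

```bash
python3 -c "
from workcell import *
print(finish_job())"
```

```text
the job is handed in; nothing more can be done
None
```

The job is handed in. The star wheel went round in three strokes through the slot, and the spoon is back in its stand with the gripper open and clear, at 18.5 s. No verdict was reported.

- **Gap:** with the blade still in the slot, the wrist camera put the pad face at 107.5 mm, a gap of about 4.5 mm. After release, the top camera showed the pad moved about 17 mm from the start, which gives about 4 mm.
- **Spoon:** in the side view the handle sits within 0.5 px of its starting place and looks upright.
- **Bottle, tape and case:** the network finds them within about 5 px of where they were at the start.

**Checks that failed or disagreed:**
- The last picture could not be viewed because the limit of 12 was reached, so the final checks are numerical only.
- The first top-view reading of the pad was ambiguous because of a shadow. I used the wrist view instead, and the strokes matched it.
- At least two of the purple and red look-alikes were found fallen during the run. They had been standing on their blade tips, and I did not see what brought them down. I left them there.

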